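# Set a sprung lamp-tripod leg to its length mark and close the cam lever

## Robot

A 6-joint arm with a two-finger parallel gripper is mounted at the origin on a cart in front of the work surface, level with it; the furniture and walls round the work are solid. World frame = base frame: x ahead of the robot, y to its left, z up, the work surface at z = 0. Lengths are in m, angles in degrees, forces in N, time in s.
With the tool pointing down it reaches from about 0.25 to 0.775 m from the base axis. Payload 4 kg.
Tool frame: the origin (TCP) lies on the centre line of the jaws, within the pads' length; the fingertips stand 19 mm ahead of it and the grasp point (between the pads) is the TCP (manip.tip_reach is the distance from the TCP to the fingertips, in m); z points along the fingers, y is the line along which they close (so a half turn about z gives the same grasp; the last joint's range is limited). The gripper opens to 85 mm and grips with 20 to 120 N. Pads are 22 mm wide; open, the fingers measure 114 mm over their backs; the gripper's body (76 mm by 85 mm) begins 54 mm behind the grasp point. The pads swing forward as they close: fully open they stand 13 mm farther back than shut.
Start: joints at [-79.704, 4.996, 78.535, -0, 96.463, -5.907], TCP at [0.153, -0.528, 0.25] pointing down, gripper open.
Joint ranges: [-177.83, 177.83], [-43.37, 116.18], [15.69, 146.23], [-61.86, 241.86], [9.47, 152.12], [-147.06, 147.06]. Speed limits (degrees/s): [159.86, 159.86, 180, 180, 180, 180].

## Interface

Orientations are given as a 3x3 rotation matrix whose columns are the frame's x, y, z axes.
In Python, from station import manip gives the robot as it stands.
- The arm moves only by the tool servo_tool, never from a script. Its argument "rows" is a list of rows, each a list of 3 entries, a list of its own where there are three numbers: the shift along the tool's x, y, z in m, then the turn, a rotation vector about the tool's x, y, z in rad, then the finger opening in m, from 0 to 0.0854. In form: [[[tx, ty, tz], [ax, ay, az], gripper], ...]. A call has 1 to 5 rows; each row shifts and turns the commanded pose from where the row before left it, along the tool's axes as they then stand; what a row does not reach is not made up. A row lasts 1/8 s, in which the tool goes at most 62.5 mm and 10.7 degrees, less where a joint would pass 70% of its speed; a pose out of reach is approached as far as the arm can. A call with a gripper value outside its range is refused whole. The fingers move at their own pace and stop on an object; "force" is the grip in N (left out, the last holds). Time passes only in rows, so rows that do not move let the fingers close. It gives the time, the measured TCP pose, the force, the opening and the grip force at its end, in the units of the state.
- manip.get_state(): the state, without advancing time (a new reading comes with each control period).
- manip.snapshot(name): name is "scene" or "top"; returns a dict with "image" (480x640x3 uint8, red, green, blue), "range_z" (480x640 float32, m along the optical axis (not along the pixel's ray), 0 where there is no reading), "mtx" (3x3 intrinsics, pixels), "k1" (the pictures are not rectified: a ray, as slopes to the right and down, at radius r is drawn at 1 + k1 r^2 times it, then the intrinsics apply), "R" (3x3) and "t" (3): a world point X has camera coordinates R X + t. Camera axes: x right, y down, z forward; pixel columns grow to the right and rows downward; lengths in m; the calibration is good to about 2 mm. A picture is of the moment at which its call begins.
- manip.close_job(): hands the job in; it is judged then, once.
The state is a dict: "time": time; "joint_positions": joint angles; "joint_vel": joint speeds; "tau": joint torques, N m; "ee_pos": TCP position; "ee_rot": TCP orientation; "ft_force": force on the tool from outside, world axes, zero at the start; "wrist_torque": the same for the moment, N m; "gripper_width": opening from 0.0 (shut) to 1.0 (fully open); "finger_force": force on a finger pad.
Only numpy, scipy, OpenCV 4.12 (cv2) and the standard library are available. Lean on these libraries where they do the work, as an engineer would, in place of code of your own. Each camera call takes 0.05 s, during which the arm holds its last target. There are 200 camera calls.

## Task

The lamp tripod's leg is clamped in the wooden cradle: with the fingers on its upright grip post and the cam lever still raised, push the thick sprung section in until the edge of its collar meets the rubber ring on the thin tube, and keep it there. Without letting the leg slip off the ring, let the hand slide down the post so that it presses the lever fully closed. Finish still holding the leg at the ring by its post, with the lever closed, so that the cam's nut can be tightened afterwards; leave the other things on the bench alone.

Things in the scene. Friction and masses are not known exactly. Their poses are not given: they have to be found in the camera images.
- cradle: Fixed plywood board, 340 x 90 x 14 mm, origin under its centre, x along the tube the way the leg is pushed in. At its +x end a wooden block (top 90 mm above the bench) clamps the leg's thin tube (18 mm across, axis level, 50 mm above the bench).
- collar_edge (a point): Point on the tube axis at the front edge of the grey collar (40 mm across) of the thick black sliding leg section (30 mm across, about 140 mm long with its rubber foot). x runs along the tube towards the ring, the way the leg is pushed in; y across; z up.
- ring_face (a point): Point on the tube axis at the face, towards the collar, of the black rubber ring (30 mm across, 8 mm thick) on the thin tube. The ring stays put and is the length mark: the collar's edge must come to this face. At the start it is 40 to 95 mm ahead of the collar's edge. Axes as collar_edge.
- grip_post (a point): Grey upright post on the leg, up through the lever's window: 12 mm thick along the tube, 20 mm wide, top 121 mm above the bench. This point is on its centre line 95 mm above the bench, 60 mm behind the collar's edge; x towards the ring, z up. A finger pressing its rear face (away from the ring) holds the leg against the spring without clamping, and can slide down the post.
- tripod_leg (a joint): How far the leg is pushed in (m), 0 to 0.115. A spring pushes it back out with 4 N at 0 to 6.3 N fully in, with 0.6 N friction: let go, it runs back to 0, even with the lever closed (the cam bites only once its nut is tightened later).
- cam_lever (a joint): Opening angle of the cam lever (rad): 0 fully closed (level, against a stop), 0.42 fully open; at the start 0.32 to 0.42. It stays where left; about 2 N down on its pad moves it. Its hinge axis lies across the tube, 75 mm above the bench, 24 mm behind the collar's edge, 36 mm ahead of the post's centre line.
- lever_pad (a point): Middle of the aluminium lever's top face, 56 mm from the hinge. Two 7 mm arms, 26 mm apart, pass the post; the flat pad, 40 x 40 mm, lies behind it from 4 mm off its rear face (closed), so a finger on that face comes down on the pad. Closed, the top is 75 mm above the bench and the post stands 46 mm above it; open, 60 mm from the hinge, it is up to 27 mm higher.
- dropper_bottle_mid (a point): Bystander: small white bottle with a black pointed cap, 36 mm across, 109 mm tall; this point is its centre.
- thermometer_mid (a point): Bystander: small white digital thermometer lying flat, 50 x 62 x 18 mm; this point is its centre.
- parts_dish_mid (a point): Bystander: small blue dish of screws, 70 x 95 x 18 mm; this point is its centre.

How it is judged:
By the outcome, as a careful person would: the job done as asked, in the order asked, and still so for the second after the job is handed in, while the arm keeps its last pose, push and grip.
It also fails if it takes over 32 s, if anything falls off the work surface, if the arm or the gripper's body presses on something with over 40 N, if the wrist force passes 120 N, or if a joint passes its speed limit or range.

## Working session

There is one attempt and no reset: what is moved stays moved. The work goes in short steps, Python scripts to look and compute and a tool call to move; the robot and the scene stay as the last step left them, time stands still between calls to the robot, and variables do not carry over. Pictures are saved under pics/ and viewed, at most 10 in all, crops included, and the job is handed in when it is done.

Besides the shell and the picture viewer there is one more tool, called in YAML: its name, and indented under it one key for each argument. servo_tool: Moves the arm, as the interface text tells. Its arguments: {"type":"object","properties":{"rows":{"type":"array"},"force":{"type":"number"}},"required":["rows"]}

```bash
mkdir -p pics
cat > h.py <<'E'
import numpy as np, cv2
from station import manip
def snap(n,f=None):
    s=manip.snapshot(n)
    if f: cv2.imwrite('pics/'+f,s['image'][:,:,::-1])
    np.savez('last_%s.npz'%n,**s)
    return s
def cloud(s):
    h,w=s['range_z'].shape
    u,v=np.meshgrid(np.arange(w),np.arange(h))
    d=np.array([s['k1'],0,0,0,0],float)
    p=cv2.undistortPoints(np.stack([u,v],-1).reshape(-1,1,2).astype(float),s['mtx'],d).reshape(h,w,2)
    z=s['range_z'];c=np.dstack([p[...,0]*z,p[...,1]*z,z])
    return (c-s['t'])@s['R']
E
python3 - <<'E'
from h import *
a=snap('scene','s1.png');b=snap('top','t1.png')
print(a['k1'],b['k1'],manip.get_state())
print(-b['R'].T@b['t'],-a['R'].T@a['t'])
E
```

```text
-0.05024686637224356 -0.06418903308954063 {'time': 0.1, 'joint_positions': array([-7.97065364e+01,  5.03716353e+00,  7.86175882e+01, -3.26795742e-04,
        9.64630396e+01, -5.90871933e+00]), 'joint_vel': array([ 0.06797897,  0.02222086, -0.12137141, -0.08518148,  0.01772734,
       -0.10743019]), 'tau': array([ 3.96777643e-03, -3.53010499e+01, -3.14219427e+01, -6.43151793e-05,
        7.88363570e-03,  1.51323029e-06]), 'ee_pos': array([ 0.15337034, -0.52775004,  0.24922099]), 'ee_rot': array([[ 9.60283272e-01,  2.79026700e-01, -3.72934949e-04],
       [ 2.79026873e-01, -9.60281165e-01,  2.02174362e-03],
       [ 2.05998043e-04, -2.04550545e-03, -9.99997887e-01]]), 'ft_force': array([ 0.04681224, -0.06839308, -0.32239501]), 'wrist_torque': array([ 0.00798406,  0.01782348, -0.04696637]), 'finger_force': 0.0, 'gripper_width': 1.0013495233935983}
[ 0.4244794  -0.03438105  1.03552009] [0.23860566 0.58820899 0.59504699]
```

View pics/s1.png

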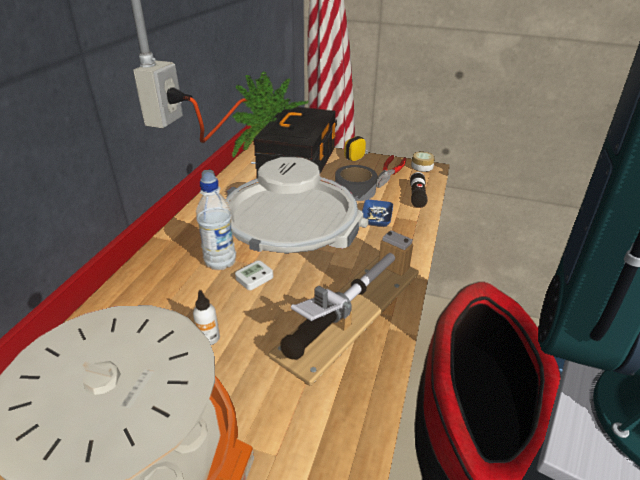

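View pics/t1.png

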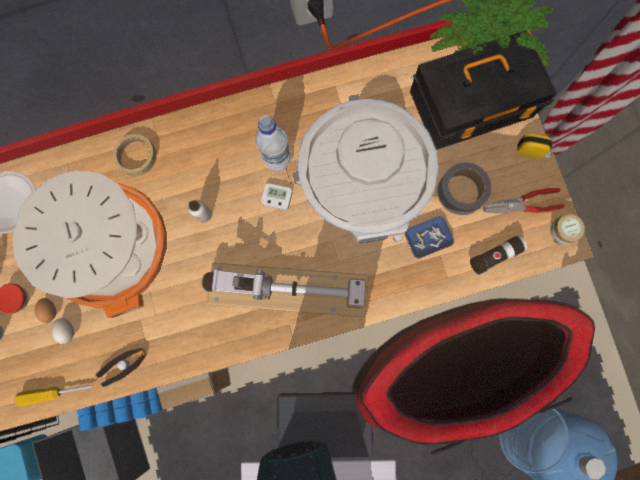

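The top view shows the cradle at about (205–367, 265–312), with the lever pad near (236,282), the post near (262,285), the ring near (294,288) and the clamp block near (356,292). The bottle, thermometer and dish are all clear of it.

Run:
```python
from h import *
b=dict(np.load('last_top.npz'));P=cloud(b)
for n,(u,v) in dict(pad=(236,282),ring=(294,288),block=(356,292),tube=(325,290),board=(340,305),bottle=(197,208),thermo=(277,196)).items(): print(n,P[v,u].round(4))
# board axis: pts at height ~14mm in region
reg=P[255:320,195:375].reshape(-1,3)
m=(abs(reg[:,2]-.014)<.005); 
pts=reg[m][:,:2].astype(np.float32); r=cv2.minAreaRect(pts); print('board',m.sum(),r,cv2.boxPoints(r))
blk=reg[abs(reg[:,2]-.09)<.006];print('z90',len(blk),np.median(blk,0))
for z in(.121,):
  k=reg[abs(reg[:,2]-z)<.006];print('post',len(k),np.median(k,0),k.min(0),k.max(0))
I=b['image'][250:325,195:380,::-1]; cv2.imwrite('pics/t1c.png',cv2.resize(I,None,fx=4,fy=4,interpolation=2))
a=dict(np.load('last_scene.npz'));I=a['image'][220:390,260:430,::-1]; cv2.imwrite('pics/s1c.png',cv2.resize(I,None,fx=3.5,fy=3.5,interpolation=2))
```

```text
pad [0.5127 0.1467 0.1238]
ring [0.5036 0.0401 0.0633]
block [ 0.491  -0.0841  0.0854]
tube [ 0.4983 -0.0227  0.061 ]
board [ 0.4692 -0.0531  0.0168]
bottle [0.6709 0.2367 0.0854]
thermo [0.7103 0.0785 0.0182]
board 4035 ((0.5058743953704834, 0.05916514992713928), (0.3410760760307312, 0.09050928801298141), 84.15594482421875) [[ 0.44349056 -0.10587867]
 [ 0.53352946 -0.11509444]
 [ 0.5682582   0.22420897]
 [ 0.47821933  0.23342474]]
z90 558 [ 0.49847139 -0.07783187  0.08733745]
post 68 [0.51490911 0.14715851 0.12121266] [0.50509613 0.14138779 0.11514358] [0.52465966 0.15337126 0.1262516 ]
```

View pics/t1c.png

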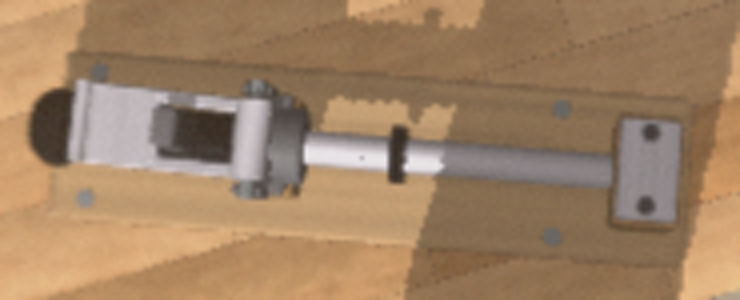

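View pics/s1c.png

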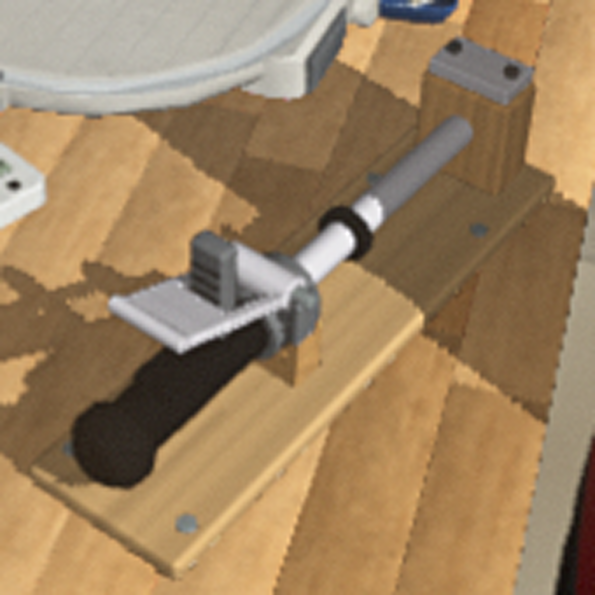

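The crops show the post at about (162,128) in the top crop, the ring at (398,152), the collar edge near (305,140), and the lever raised with its pad behind the post. Next I refine the distances along the axis, the pad height and the clearance on the way there.

```bash
cat >> h.py <<'E'
C=np.array([.5059,.0592]);d=np.array([-.1018,-.9948]);n=np.array([.9948,-.1018])
def sp(P): 
    q=P[...,:2]-C; return q@d,q@n
def prof(s,lo=-.19,hi=.15):
    P=cloud(s);S,L=sp(P);g=s['image'].mean(-1)
    for x in np.arange(lo,hi,.004):
        m=(abs(S-x)<.002)&(abs(L)<.008)&(P[...,2]>.03)
        if m.sum(): print('%.3f z=%.4f max=%.4f g=%.0f n=%d'%(x,np.median(P[...,2][m]),P[...,2][m].max(),g[m].mean(),m.sum()))
E
python3 - <<'E'
from h import *
b=dict(np.load('last_top.npz'));prof(b,-.16,.03)
print('scene');a=dict(np.load('last_scene.npz'));prof(a,-.16,.03)
P=cloud(b);A=np.array([.153,-.528]);B=np.array([.517,.18]);e=(B-A)/np.linalg.norm(B-A)
q=P[...,:2]-A;t=q@e;l=abs(q@np.array([-e[1],e[0]]));z=P[...,2]
for x in np.arange(-.05,.9,.1):
    m=(abs(t-x)<.05)&(l<.1)
    if m.sum():print(round(x,2),z[m].max().round(3))
E
```

```text
-0.160 z=0.0689 max=0.0746 g=56 n=19
-0.156 z=0.0695 max=0.0734 g=57 n=15
-0.152 z=0.0686 max=0.0723 g=56 n=16
-0.148 z=0.0670 max=0.0678 g=80 n=3
-0.136 z=0.1098 max=0.1141 g=163 n=18
-0.132 z=0.1081 max=0.1122 g=166 n=18
-0.128 z=0.1057 max=0.1091 g=183 n=17
-0.124 z=0.1040 max=0.1065 g=191 n=18
-0.120 z=0.1020 max=0.1070 g=190 n=17
-0.116 z=0.1015 max=0.1049 g=186 n=20
-0.112 z=0.0991 max=0.1024 g=188 n=19
-0.108 z=0.0979 max=0.0995 g=188 n=18
-0.104 z=0.0961 max=0.0991 g=183 n=17
-0.100 z=0.0943 max=0.0971 g=158 n=4
-0.096 z=0.1205 max=0.1227 g=130 n=6
-0.092 z=0.1218 max=0.1258 g=116 n=16
-0.088 z=0.1219 max=0.1263 g=113 n=20
-0.084 z=0.0960 max=0.1231 g=63 n=61
-0.080 z=0.0646 max=0.0663 g=54 n=13
-0.076 z=0.0649 max=0.0673 g=54 n=16
-0.072 z=0.0643 max=0.0693 g=53 n=15
-0.068 z=0.0654 max=0.0677 g=57 n=14
-0.064 z=0.0688 max=0.0781 g=102 n=8
-0.060 z=0.0821 max=0.0843 g=170 n=12
-0.056 z=0.0835 max=0.0869 g=199 n=17
-0.052 z=0.0835 max=0.0866 g=195 n=15
-0.048 z=0.0802 max=0.0837 g=151 n=22
-0.044 z=0.0701 max=0.0824 g=112 n=18
-0.040 z=0.0700 max=0.0724 g=117 n=15
-0.036 z=0.
[... 1604 characters left out ...]
 z=0.0805 max=0.0809 g=166 n=5
-0.036 z=0.0685 max=0.0697 g=105 n=11
-0.032 z=0.0687 max=0.0705 g=96 n=16
-0.020 z=0.0570 max=0.0599 g=188 n=10
-0.016 z=0.0573 max=0.0590 g=201 n=13
-0.012 z=0.0573 max=0.0595 g=200 n=16
-0.008 z=0.0576 max=0.0596 g=199 n=9
-0.004 z=0.0564 max=0.0583 g=200 n=15
0.000 z=0.0569 max=0.0574 g=198 n=11
0.004 z=0.0569 max=0.0588 g=205 n=16
0.008 z=0.0563 max=0.0583 g=187 n=13
0.012 z=0.0574 max=0.0615 g=187 n=14
0.016 z=0.0600 max=0.0643 g=66 n=38
0.020 z=0.0636 max=0.0648 g=44 n=13
0.024 z=0.0630 max=0.0630 g=40 n=1
0.028 z=0.0578 max=0.0589 g=162 n=5
-0.05 -0.554
0.05 -0.56
0.15 -0.903
0.25 -0.564
0.35 -0.568
0.45 0.005
0.55 1.036
0.65 0.069
0.75 0.126
0.85 0.114
```

servo_tool:
  rows:
    - [[0,0,0],[0,0,-0.18],0]
    - [[0,0,0],[0,0,-0.18],0]
    - [[0,0,0],[0,0,-0.18],0]
    - [[0,0,0],[0,0,-0.18],0]
    - [[0,0,0],[0,0,-0.18],0]
  force: 60

```text
time: 0.72
ee_pos: [0.1534, -0.5279, 0.2496]
ee_rot: [[0.373, 0.928, -0.0], [0.928, -0.373, 0.001], [0.001, -0.001, -1.0]]
ft_force: [-0.5, 0.5, 0.6]
gripper_width: -0.004
finger_force: 0.0
```

servo_tool:
  rows:
    - [[0,0,0],[0,0,-0.14],0]
    - [[0,0,0],[0,0,-0.14],0]
    - [[0.049,0.0194,0],[0,0,0],0]
    - [[0.049,0.0194,0],[0,0,0],0]
    - [[0.049,0.0194,0],[0,0,0],0]

```text
time: 1.35
ee_pos: [0.2276, -0.3867, 0.2496]
ee_rot: [[0.109, 0.994, -0.0], [0.994, -0.109, 0.001], [0.001, -0.0, -1.0]]
ft_force: [0.9, -0.1, -0.5]
gripper_width: 0.003
finger_force: 0.0
```

servo_tool:
  rows:
    - [[0.049,0.0194,0],[0,0,0],0]
    - [[0.049,0.0194,0],[0,0,0],0]
    - [[0.049,0.0194,0],[0,0,0],0]
    - [[0.049,0.0194,0],[0,0,0],0]
    - [[0.049,0.0194,0],[0,0,0],0]

```text
time: 1.98
ee_pos: [0.3503, -0.1535, 0.25]
ee_rot: [[0.108, 0.994, 0.0], [0.994, -0.108, -0.0], [-0.0, 0.0, -1.0]]
ft_force: [1.5, -0.2, -0.4]
gripper_width: 0.002
finger_force: 0.0
```

servo_tool:
  rows:
    - [[0.049,0.0194,0],[0,0,0],0]
    - [[0.049,0.0194,0],[0,0,0],0]
    - [[0.049,0.0194,0],[0,0,0],0]
    - [[0.049,0.0194,0],[0,0,0],0]
    - [[0.049,0.0194,0],[0,0,0],0]

```text
time: 2.6
ee_pos: [0.4732, 0.0797, 0.2498]
ee_rot: [[0.107, 0.994, -0.001], [0.994, -0.107, -0.0], [-0.001, -0.001, -1.0]]
ft_force: [0.7, -0.1, 0.3]
gripper_width: -0.001
finger_force: 0.0
```

servo_tool:
  rows:
    - [[0.048,0.019,0],[0,0,0],0]
    - [[0.049,0.0194,0],[0,0,0],0]
    - [[0,0,0],[0,0,0],0]

```text
time: 2.98
ee_pos: [0.5218, 0.1729, 0.2483]
ee_rot: [[0.103, 0.995, -0.003], [0.995, -0.103, -0.0], [-0.0, -0.003, -1.0]]
ft_force: [-0.4, 0.1, 0.5]
gripper_width: -0.001
finger_force: 0.0
```

servo_tool:
  rows:
    - [[0.0,-0.004,0.03],[0,0,0],0]
    - [[0,0,0.03],[0,0,0],0]
    - [[0,0,0.03],[0,0,0],0]
    - [[0,0,0],[0,0,0],0]

```text
time: 3.48
ee_pos: [0.5152, 0.1692, 0.1571]
ee_rot: [[0.109, 0.994, -0.007], [0.994, -0.109, -0.002], [-0.003, -0.007, -1.0]]
ft_force: [-0.6, -0.2, 0.2]
gripper_width: 0.002
finger_force: 0.0
```

Run:
```python
from h import *
a=snap('scene');I=a['image'][170:390,240:450,::-1]; cv2.imwrite('pics/s2.png',cv2.resize(I,None,fx=2.7,fy=2.7,interpolation=2))
st=manip.get_state();print(st['ee_pos'],sp(st['ee_pos']),st['ft_force'])
```

```text
[0.51652696 0.16965138 0.15942866] (np.float64(-0.11095886052652464), np.float64(-0.0006722487971245662)) [ 0.11374189  0.25702774 -0.02151999]
```

View pics/s2.png

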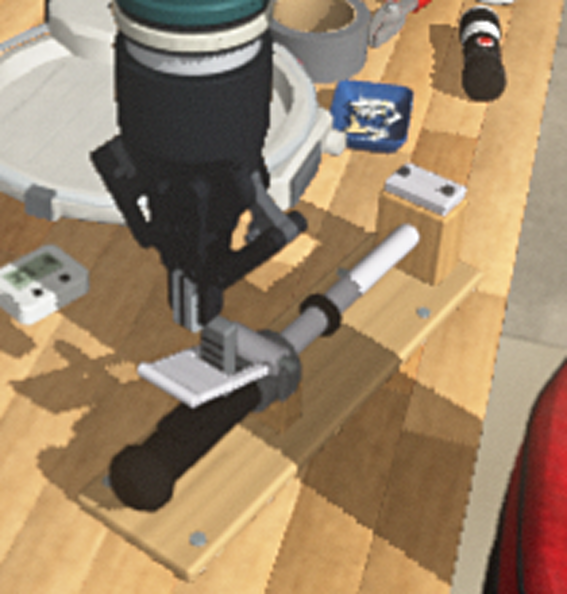

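The closed fingers, at about (195,300), hang just behind and above the post at (220,345). They are aligned across the tube, and the lever is still raised. I'll descend behind the post.

servo_tool:
  rows:
    - [[0.005,0.0,0.01],[0,0,0],0]
    - [[0,0,0.0115],[0,0,0],0]
    - [[0,0,0.007],[0,0,0],0]
    - [[0,0,0],[0,0,0],0]
    - [[0,0,0],[0,0,0],0]

```text
time: 4.15
ee_pos: [0.5183, 0.1757, 0.132]
ee_rot: [[0.108, 0.994, 0.0], [0.994, -0.108, -0.0], [0.0, 0.0, -1.0]]
ft_force: [0.2, 0.2, 0.2]
gripper_width: -0.001
finger_force: 0.0
```

servo_tool:
  rows:
    - [[-0.003,0.0,0],[0,0,0],0]
    - [[-0.003,0,0],[0,0,0],0]
    - [[-0.003,0,0],[0,0,0],0]
    - [[-0.003,0,0],[0,0,0],0]
    - [[0,0,0],[0,0,0],0]

```text
time: 4.78
ee_pos: [0.5168, 0.1639, 0.1319]
ee_rot: [[0.108, 0.994, 0.0], [0.994, -0.108, 0.001], [0.001, 0.0, -1.0]]
ft_force: [0.4, 1.5, -0.5]
gripper_width: 0.003
finger_force: 0.8
```

Run:
```python
from h import *
st=manip.get_state();print(st['ee_pos'],sp(st['ee_pos']),st['ft_force'])
```

```text
[0.5168317  0.16392888 0.13188245] (np.float64(-0.10529713828420903), np.float64(0.00021345294144429084)) [ 0.43616875  1.50349211 -0.52317152]
```

servo_tool:
  rows:
    - [[-0.004,0.0,0.0015],[0,0,0],0]
    - [[-0.005,0,0.0015],[0,0,0],0]
    - [[-0.005,0,0],[0,0,0],0]
    - [[-0.005,0,0],[0,0,0],0]
    - [[-0.005,0,0],[0,0,0],0]

```text
time: 5.4
ee_pos: [0.515, 0.1409, 0.1299]
ee_rot: [[0.107, 0.994, 0.003], [0.994, -0.107, 0.003], [0.003, 0.003, -1.0]]
ft_force: [1.2, 4.4, 2.1]
gripper_width: 0.004
finger_force: 2.7
```

servo_tool:
  rows:
    - [[-0.005,0.0,0],[0,0,0],0]
    - [[-0.004,0,0],[0,0,0],0]
    - [[-0.003,0,0],[0,0,0],0]
    - [[0,0,0],[0,0,0],0]
    - [[0,0,0],[0,0,0],0]

```text
time: 6.02
ee_pos: [0.5138, 0.1286, 0.1299]
ee_rot: [[0.107, 0.994, 0.003], [0.994, -0.107, 0.001], [0.002, 0.003, -1.0]]
ft_force: [1.0, 4.2, 5.0]
gripper_width: -0.007
finger_force: 2.5
```

```bash
cat >> h.py <<'E'
def look(f,a=None):
    a=a or snap('scene');I=a['image'][200:380,270:430,::-1]; cv2.imwrite('pics/'+f,cv2.resize(I,None,fx=3.3,fy=3.3,interpolation=2))
    st=manip.get_state();print(st['time'],st['ee_pos'],sp(st['ee_pos']),st['ft_force'])
    return a
E
python3 - <<'E'
from h import *
a=look('s3.png');prof(a,-.09,.03);print('top');b=snap('top');prof(b,-.09,.04)
E
```

```text
6.075 [0.51375476 0.12860498 0.12986695] (np.float64(-0.06984369130589939), np.float64(0.0007484851385508075)) [1.25945653 4.55775956 3.69574989]
-0.090 z=0.1806 max=0.4748 g=74 n=60
-0.086 z=0.1838 max=0.4751 g=58 n=121
-0.082 z=0.1574 max=0.4752 g=66 n=354
-0.078 z=0.1346 max=0.4751 g=85 n=104
-0.074 z=0.0975 max=0.4748 g=91 n=42
-0.070 z=0.0960 max=0.4742 g=115 n=31
-0.066 z=0.0941 max=0.4738 g=110 n=24
-0.062 z=0.0997 max=0.4741 g=81 n=37
-0.058 z=0.1011 max=0.4740 g=66 n=49
-0.054 z=0.4733 max=0.4742 g=76 n=20
-0.050 z=0.4730 max=0.4741 g=77 n=14
-0.046 z=0.4734 max=0.4742 g=80 n=16
-0.042 z=0.4728 max=0.4742 g=77 n=14
-0.038 z=0.4727 max=0.4739 g=83 n=17
-0.034 z=0.4731 max=0.4740 g=82 n=10
-0.030 z=0.4740 max=0.4787 g=71 n=40
-0.026 z=0.4719 max=0.4797 g=93 n=124
-0.022 z=0.0818 max=0.4798 g=138 n=25
-0.018 z=0.0834 max=0.4803 g=118 n=28
-0.014 z=0.0809 max=0.0818 g=117 n=7
-0.010 z=0.4800 max=0.4804 g=54 n=4
-0.002 z=0.0695 max=0.0703 g=84 n=3
0.002 z=0.0685 max=0.0704 g=74 n=11
0.006 z=0.0674 max=0.0689 g=71 n=9
0.014 z=0.0606 max=0.0642 g=42 n=14
0.018 z=0.0629 max=0.0648 g
[... 567 characters left out ...]
0.034 z=0.4720 max=0.4779 g=74 n=77
-0.030 z=0.4711 max=0.4807 g=72 n=42
-0.026 z=0.4800 max=0.4820 g=87 n=52
-0.022 z=0.4801 max=0.4840 g=97 n=59
-0.018 z=0.4802 max=0.4828 g=100 n=64
-0.014 z=0.4778 max=0.4830 g=86 n=71
-0.010 z=0.4639 max=0.4818 g=62 n=110
-0.006 z=0.4404 max=0.4630 g=53 n=72
-0.002 z=0.0708 max=0.0734 g=87 n=17
0.002 z=0.0699 max=0.0738 g=85 n=15
0.006 z=0.0613 max=0.0707 g=101 n=16
0.010 z=0.0592 max=0.0630 g=137 n=16
0.014 z=0.0616 max=0.0673 g=102 n=14
0.018 z=0.0643 max=0.0691 g=47 n=16
0.022 z=0.0620 max=0.0666 g=85 n=16
0.026 z=0.0583 max=0.0632 g=136 n=16
0.030 z=0.0581 max=0.0635 g=137 n=16
0.034 z=0.0590 max=0.0612 g=137 n=16
0.038 z=0.0580 max=0.0608 g=137 n=16
```

View pics/s3.png

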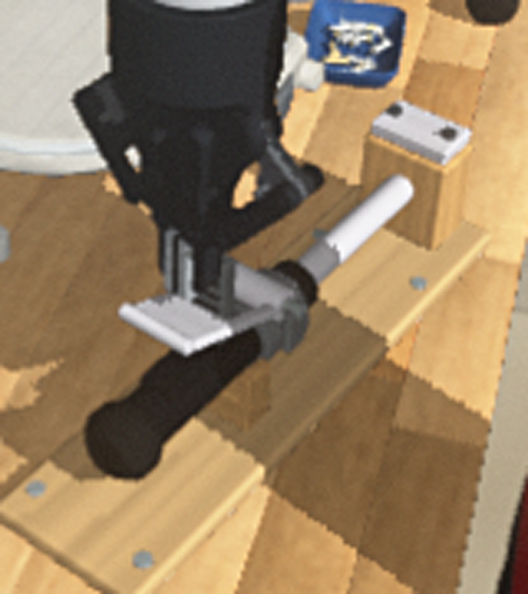

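The collar edge is at about (298,300) in the crop, a few mm short of the ring at (297,280). The profile puts the remaining gap at roughly 7 mm, and the lever is still raised. The upward force may mean the tip is brushing the pad, so I'll rise slightly while pushing on.

servo_tool:
  rows:
    - [[-0.001,0.0,-0.002],[0,0,0],0]
    - [[-0.002,0,0],[0,0,0],0]
    - [[-0.002,0,0],[0,0,0],0]
    - [[0,0,0],[0,0,0],0]
    - [[0,0,0],[0,0,0],0]

```text
time: 6.75
ee_pos: [0.5127, 0.1234, 0.1304]
ee_rot: [[0.107, 0.994, 0.001], [0.994, -0.107, 0.001], [0.001, 0.001, -1.0]]
ft_force: [1.7, 3.6, -0.5]
gripper_width: 0.003
finger_force: 2.4
```

Run:
```python
from h import *
b=snap('top')
st=manip.get_state();print(st['ee_pos'],sp(st['ee_pos']),st['ft_force']);prof(b,-.005,.03)
```

```text
[0.51270412 0.12337096 0.1303409 ] (np.float64(-0.0645299348328169), np.float64(0.00023613557695234346)) [ 2.19670216  4.90084473 -0.34180401]
-0.005 z=0.4646 max=0.4815 g=63 n=106
-0.001 z=0.4369 max=0.4602 g=55 n=72
0.003 z=0.0699 max=0.0734 g=86 n=14
0.007 z=0.0704 max=0.0736 g=88 n=16
0.011 z=0.0653 max=0.0716 g=97 n=21
0.015 z=0.0638 max=0.0680 g=78 n=11
0.019 z=0.0647 max=0.0681 g=47 n=17
0.023 z=0.0586 max=0.0671 g=102 n=17
0.027 z=0.0571 max=0.0617 g=136 n=15
```

servo_tool:
  rows:
    - [[-0.001,0.0,0],[0,0,0],0]
    - [[0,0,0],[0,0,0],0]
    - [[0,0,0],[0,0,0],0]

```text
time: 7.18
ee_pos: [0.5126, 0.1225, 0.1304]
ee_rot: [[0.107, 0.994, 0.001], [0.994, -0.107, 0.001], [0.001, 0.001, -1.0]]
ft_force: [2.9, 4.4, -0.7]
gripper_width: 0.002
finger_force: 2.6
```

servo_tool:
  rows:
    - [[-0.001,0.0,0],[0,0,0],0]
    - [[0,0,0],[0,0,0],0]
    - [[0,0,0],[0,0,0],0]

```text
time: 7.55
ee_pos: [0.5125, 0.1215, 0.1303]
ee_rot: [[0.107, 0.994, 0.001], [0.994, -0.107, 0.001], [0.001, 0.001, -1.0]]
ft_force: [2.6, 5.1, -1.4]
gripper_width: 0.001
finger_force: 2.6
```

servo_tool:
  rows:
    - [[-0.001,0.0,0],[0,0,0],0]
    - [[0,0,0],[0,0,0],0]
    - [[0,0,0],[0,0,0],0]

```text
time: 7.92
ee_pos: [0.5124, 0.1206, 0.1303]
ee_rot: [[0.107, 0.994, 0.001], [0.994, -0.107, 0.001], [0.001, 0.001, -1.0]]
ft_force: [2.4, 3.8, -0.5]
gripper_width: 0.002
finger_force: 2.6
```

Run:
```python
from h import *
b=snap('top');a=snap('scene')
st=manip.get_state();print(st['ee_pos'],sp(st['ee_pos']),st['ft_force']);prof(b,-.005,.03);prof(a,.003,.03)
I=np.hstack([cv2.resize(s['image'][v:v+50,u:u+50,::-1],(390,390),interpolation=2) for s,u,v in((b,270,265),(a,330,265))]); cv2.imwrite('pics/c4.png',I)
```

```text
[0.51242856 0.12056033 0.13036245] (np.float64(-0.06170586826599933), np.float64(0.0002481315897659303)) [ 2.97599874  4.94286978 -0.41476613]
-0.005 z=0.4735 max=0.4835 g=79 n=86
-0.001 z=0.4561 max=0.4815 g=55 n=111
0.003 z=0.4294 max=0.4580 g=60 n=38
0.007 z=0.0696 max=0.0727 g=87 n=14
0.011 z=0.0700 max=0.0744 g=85 n=17
0.015 z=0.0654 max=0.0724 g=61 n=16
0.019 z=0.0641 max=0.0679 g=48 n=17
0.023 z=0.0604 max=0.0680 g=99 n=16
0.027 z=0.0573 max=0.0625 g=136 n=16
0.007 z=0.0688 max=0.0697 g=82 n=5
0.011 z=0.0680 max=0.0700 g=72 n=13
0.015 z=0.0676 max=0.0686 g=66 n=5
0.019 z=0.0634 max=0.0649 g=43 n=7
0.023 z=0.0629 max=0.0636 g=48 n=4
0.027 z=0.0558 max=0.0558 g=70 n=1
```

View pics/c4.png

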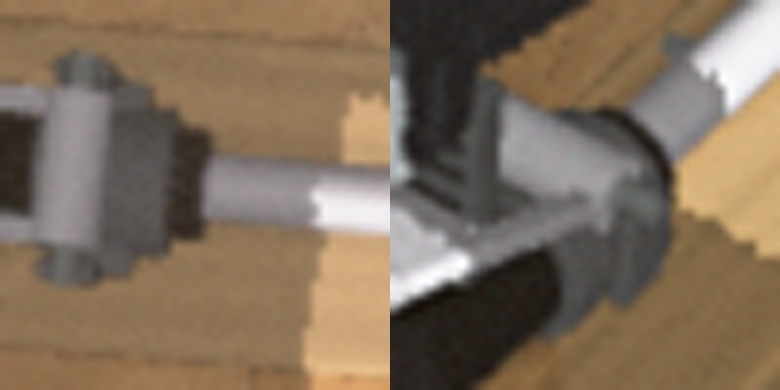

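```bash
cat >> h.py <<'E'
def cols(b):
    # gray along axis sampled in image at L offsets, height 0.062
    g=b['image'].mean(-1).astype(np.float32);rv=cv2.Rodrigues(b['R'])[0]
    S=np.arange(.002,.034,.001);out=[]
    for L in(-.006,-.003,0,.003,.006):
        W=np.array([np.r_[C+x*d+L*n,.05+.014] for x in S])
        p=cv2.projectPoints(W,rv,b['t'],b['mtx'],np.array([b['k1'],0,0,0,0.]))[0].reshape(-1,1,2).astype(np.float32)
        out.append(cv2.remap(g,p[...,0],p[...,1],cv2.INTER_LINEAR).ravel())
    return S,np.mean(out,0)
E
cp last_top.npz cur.npz
python3 - <<'E'
from h import *
S,v=cols(dict(np.load('cur.npz')));print(*['%d:%d'%(round(s*1000),x) for s,x in zip(S,v)])
E
```

```text
2:86 3:86 4:86 5:86 6:86 7:86 8:87 9:87 10:86 11:84 12:79 13:72 14:63 15:55 16:51 17:49 18:48 19:47 20:50 21:57 22:74 23:97 24:117 25:130 26:135 27:137 28:137 29:137 30:138 31:137 32:137 33:137
```

servo_tool:
  rows:
    - [[-0.0007,0.0,0],[0,0,0],0]
    - [[0,0,0],[0,0,0],0]
    - [[0,0,0],[0,0,0],0]

```text
time: 8.4
ee_pos: [0.5123, 0.1199, 0.1303]
ee_rot: [[0.107, 0.994, 0.001], [0.994, -0.107, 0.001], [0.001, 0.001, -1.0]]
ft_force: [3.3, 4.1, -1.1]
gripper_width: 0.002
finger_force: 2.6
```

Run:
```python
from h import *
b=snap('top');S,v=cols(b);print(*['%d:%d'%(round(s*1000),x) for s,x in zip(S,v)])
st=manip.get_state();print(st['ee_pos'],sp(st['ee_pos']),st['ft_force'])
```

```text
2:86 3:85 4:85 5:85 6:85 7:86 8:86 9:86 10:86 11:85 12:82 13:77 14:66 15:55 16:50 17:46 18:45 19:45 20:50 21:58 22:75 23:97 24:117 25:131 26:136 27:137 28:138 29:137 30:137 31:137 32:137 33:137
[0.51233454 0.11988019 0.13031612] (np.float64(-0.06101968813749879), np.float64(0.00022383335874371073)) [3.7329735  5.76898939 0.09025696]
```

servo_tool:
  rows:
    - [[-0.0005,0.0005,0],[0,0,0],0]
    - [[0,0,0],[0,0,0],0]
    - [[0,0,0],[0,0,0],0]

```text
time: 8.82
ee_pos: [0.5123, 0.1194, 0.1303]
ee_rot: [[0.107, 0.994, -0.0], [0.994, -0.107, 0.001], [0.001, -0.0, -1.0]]
ft_force: [1.6, 5.6, 0.9]
gripper_width: -0.003
finger_force: 2.7
```

Run:
```python
from h import *
b=snap('top');S,v=cols(b);print(*['%d:%d'%(round(s*1000),x) for s,x in zip(S,v)])
st=manip.get_state();print(st['ee_pos'],sp(st['ee_pos']),st['ft_force'])
```

```text
2:87 3:86 4:86 5:87 6:87 7:87 8:87 9:86 10:86 11:86 12:84 13:80 14:70 15:58 16:51 17:48 18:46 19:46 20:50 21:57 22:74 23:97 24:118 25:131 26:136 27:138 28:138 29:138 30:137 31:138 32:138 33:137
[0.5123539  0.11941861 0.13034833] (np.float64(-0.060562480161146945), np.float64(0.0002900820403758462)) [ 1.19328103  5.42030232 -0.30473269]
```

The collar is now at the ring face to within about 0.5 mm, with the lever still raised. I'll slide down the post.

servo_tool:
  rows:
    - [[0,0,0.003],[0,0,0],0]
    - [[0,0,0.003],[0,0,0],0]
    - [[0,0,0.003],[0,0,0],0]
    - [[0,0,0.003],[0,0,0],0]
    - [[0,0,0],[0,0,0],0]

```text
time: 9.5
ee_pos: [0.5129, 0.1194, 0.1191]
ee_rot: [[0.107, 0.994, 0.002], [0.994, -0.107, 0.001], [0.001, 0.001, -1.0]]
ft_force: [1.5, 5.9, 1.8]
gripper_width: 0.004
finger_force: 2.6
```

Run:
```python
from h import *
b=snap('top');S,v=cols(b);print(*['%d:%d'%(round(s*1000),x) for s,x in zip(S,v)])
st=manip.get_state();print(st['ee_pos'],sp(st['ee_pos']),st['ft_force'])
```

```text
2:86 3:86 4:86 5:86 6:86 7:86 8:86 9:86 10:86 11:85 12:84 13:81 14:71 15:58 16:51 17:48 18:46 19:46 20:50 21:56 22:73 23:96 24:117 25:130 26:135 27:137 28:138 29:137 30:137 31:137 32:137 33:137
[0.51289749 0.11941414 0.11911909] (np.float64(-0.060613369746303644), np.float64(0.0008313025076464391)) [0.82958341 5.68484547 2.22980993]
```

Holding at the ring. Continue down (target tip z ≈ 0.075, TCP ≈ 0.094).

servo_tool:
  rows:
    - [[0,0,0.003],[0,0,0],0]
    - [[0,0,0.003],[0,0,0],0]
    - [[0,0,0.003],[0,0,0],0]
    - [[0,0,0.003],[0,0,0],0]
    - [[0,0,0],[0,0,0],0]

```text
time: 10.18
ee_pos: [0.5132, 0.1194, 0.1075]
ee_rot: [[0.107, 0.994, 0.002], [0.994, -0.107, 0.001], [0.001, 0.002, -1.0]]
ft_force: [2.4, 5.4, 3.0]
gripper_width: 0.002
finger_force: 3.1
```

servo_tool:
  rows:
    - [[0,0,0.003],[0,0,0],0]
    - [[0,0,0.003],[0,0,0],0]
    - [[0,0,0.002],[0,0,0],0]
    - [[0,0,0],[0,0,0],0]

```text
time: 10.68
ee_pos: [0.5133, 0.1194, 0.1009]
ee_rot: [[0.107, 0.994, 0.003], [0.994, -0.107, 0.001], [0.001, 0.003, -1.0]]
ft_force: [-0.1, 6.2, 10.1]
gripper_width: -0.002
finger_force: 2.7
```

Run:
```python
from h import *
b=snap('top');S,v=cols(b);print(*['%d:%d'%(round(s*1000),x) for s,x in zip(S,v)])
a=look('s5.png');prof(a,-.1,-.01)
```

```text
2:86 3:86 4:86 5:86 6:86 7:86 8:86 9:85 10:86 11:86 12:84 13:81 14:71 15:58 16:50 17:47 18:46 19:46 20:50 21:58 22:74 23:96 24:117 25:130 26:135 27:136 28:136 29:136 30:136 31:135 32:135 33:136
10.775 [0.51332743 0.11936391 0.10088597] (np.float64(-0.06060717139124671), np.float64(0.0012641229286065828)) [-0.79110534  5.03316061  9.26787409]
-0.100 z=0.2404 max=0.3359 g=52 n=159
-0.096 z=0.2965 max=0.3533 g=67 n=774
-0.092 z=0.2599 max=0.3531 g=92 n=147
-0.088 z=0.0747 max=0.4444 g=104 n=46
-0.084 z=0.0832 max=0.4457 g=162 n=25
-0.080 z=0.1660 max=0.4459 g=86 n=65
-0.076 z=0.1563 max=0.4455 g=80 n=80
-0.072 z=0.1287 max=0.4458 g=73 n=315
-0.068 z=0.1174 max=0.4456 g=85 n=75
-0.064 z=0.4450 max=0.4456 g=88 n=22
-0.060 z=0.4451 max=0.4456 g=84 n=15
-0.056 z=0.4448 max=0.4455 g=80 n=19
-0.052 z=0.4448 max=0.4457 g=76 n=22
-0.048 z=0.4449 max=0.4458 g=79 n=19
-0.044 z=0.4449 max=0.4459 g=82 n=12
-0.040 z=0.4446 max=0.4458 g=81 n=18
-0.036 z=0.4447 max=0.4455 g=82 n=16
-0.032 z=0.4447 max=0.4462 g=83 n=15
-0.028 z=0.4439 max=0.4456 g=84 n=16
-0.024 z=0.4428 max=0.4453 g=67 n=20
-0.020 z=0.4453 max=0.4521 g=69 n=72
-0.016 z=0.4432 max=0.4520 g=88 n=91
-0.012 z=0.4507 max=0.4530 g=103 n=16
```

View pics/s5.png

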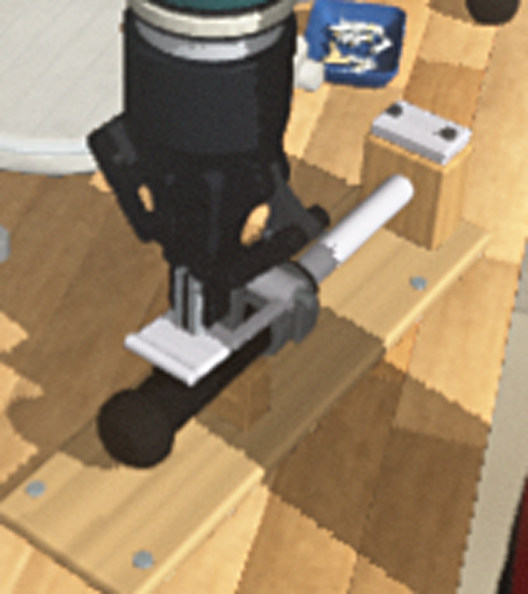

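The lever at about (180,350) is nearly level, and its pad still measures about 0.083 at the rear. I'll press a bit further.

servo_tool:
  rows:
    - [[0,0,0.002],[0,0,0],0]
    - [[0,0,0.002],[0,0,0],0]
    - [[0,0,0],[0,0,0],0]

```text
time: 11.15
ee_pos: [0.5137, 0.1197, 0.1004]
ee_rot: [[0.107, 0.994, 0.005], [0.994, -0.107, 0.002], [0.002, 0.005, -1.0]]
ft_force: [-6.8, 6.0, 22.4]
gripper_width: 0.001
finger_force: 2.8
```

Run:
```python
from h import *
b=snap('top');S,v=cols(b);print(*['%d:%d'%(round(s*1000),x) for s,x in zip(S[8:16],v[8:16])])
a=snap('scene');st=manip.get_state();print(st['time'],st['ee_pos'],sp(st['ee_pos']),st['ft_force'])
# lever pad: bright pixels behind finger
P=cloud(a);S,L=sp(P);m=(S>-.1)&(S<-.03)&(abs(L)<.022)&(P[...,2]>.07)&(P[...,2]<.11)&(a['image'].mean(-1)>150)
A=np.c_[S[m]+.009,np.ones(m.sum())];print(m.sum(),np.linalg.lstsq(A,P[...,2][m],rcond=None)[0],np.median(P[m],0),np.median(S[m]))
```

```text
10:86 11:85 12:83 13:79 14:68 15:56 16:49 17:46
11.25 [0.51370725 0.11969145 0.10037687] (np.float64(-0.06097166985347409), np.float64(0.0016086214069308063)) [-6.88116928  4.86607922 22.59038641]
360 [-0.07173779  0.07749483] [0.50916873 0.14209424 0.08220375] -0.0831392195063528
```

Run:
```python
from h import *
a=dict(np.load('last_scene.npz'))
P=cloud(a);S,L=sp(P);g=a['image'].mean(-1)
for lo,hi in((-.022,-.015),(-.015,-.005),(-.005,.005),(.005,.015),(.015,.022)):
  for x in np.arange(-.1,-.02,.004):
    m=(abs(S-x)<.002)&(L>lo)&(L<hi)&(P[...,2]>.06)&(P[...,2]<.13)&(g>110)
    if m.sum()>2: print(lo,'%.3f'%x,np.sort(P[...,2][m]).round(4)[[0,m.sum()//2,-1]],m.sum())
I=a['image'][265:325,295:375,::-1]; cv2.imwrite('pics/s6.png',cv2.resize(I,None,fx=9,fy=9,interpolation=2))
```

```text
-0.022 -0.100 [0.0817 0.0843 0.0857] 6
-0.022 -0.096 [0.0789 0.0843 0.0875] 14
-0.022 -0.092 [0.0792 0.084  0.0856] 8
-0.022 -0.088 [0.079  0.0824 0.0837] 10
-0.022 -0.084 [0.0808 0.0824 0.0831] 8
-0.022 -0.080 [0.0781 0.0813 0.0821] 9
-0.022 -0.076 [0.0772 0.0812 0.0832] 11
-0.022 -0.072 [0.0777 0.0812 0.0818] 10
-0.022 -0.068 [0.0775 0.0802 0.0822] 8
-0.022 -0.064 [0.077  0.0804 0.0812] 8
-0.022 -0.060 [0.0778 0.0799 0.0815] 8
-0.022 -0.056 [0.0766 0.0782 0.0805] 8
-0.022 -0.052 [0.0776 0.0784 0.0805] 7
-0.022 -0.048 [0.0741 0.0779 0.0789] 8
-0.022 -0.044 [0.0737 0.0778 0.0793] 7
-0.022 -0.040 [0.0755 0.0777 0.0782] 7
-0.022 -0.036 [0.0732 0.0764 0.0782] 9
-0.022 -0.032 [0.0744 0.0766 0.0779] 8
-0.022 -0.028 [0.0738 0.0763 0.0773] 5
-0.022 -0.024 [0.074  0.0754 0.0761] 8
-0.015 -0.100 [0.0816 0.0852 0.0872] 3
-0.015 -0.096 [0.08   0.0845 0.0866] 18
-0.015 -0.092 [0.0843 0.0848 0.0852] 3
-0.015 -0.088 [0.0819 0.0829 0.0837] 10
-0.015 -0.084 [0.0809 0.082  0.0839] 13
-0.015 -0.080 [0.0811 0.0821 0.0837] 11
-0.015 -0.076 [0.0805 0.0812 0.0818] 7
-0.015 -0.072 [0.0799 0.0812 0.1092] 13
[... 350 characters left out ...]
31] 9
-0.005 -0.080 [0.0808 0.0821 0.0829] 10
-0.005 -0.076 [0.0799 0.0814 0.1099] 12
-0.005 -0.072 [0.0798 0.0963 0.1176] 48
-0.005 -0.068 [0.0797 0.0922 0.106 ] 11
0.005 -0.100 [0.0804 0.0817 0.0837] 5
0.005 -0.096 [0.0811 0.0843 0.0863] 17
0.005 -0.092 [0.0826 0.084  0.0854] 8
0.005 -0.088 [0.0816 0.0828 0.0836] 9
0.005 -0.084 [0.0811 0.0822 0.0827] 9
0.005 -0.080 [0.0805 0.081  0.0833] 9
0.005 -0.076 [0.0799 0.0809 0.0916] 13
0.005 -0.072 [0.0798 0.0926 0.1178] 27
0.005 -0.068 [0.0801 0.081  0.0823] 5
0.015 -0.096 [0.0823 0.0832 0.0853] 7
0.015 -0.088 [0.081  0.0821 0.0826] 3
0.015 -0.084 [0.081  0.0817 0.0823] 3
0.015 -0.080 [0.0815 0.0819 0.0838] 4
0.015 -0.076 [0.0798 0.0815 0.082 ] 3
```

View pics/s6.png

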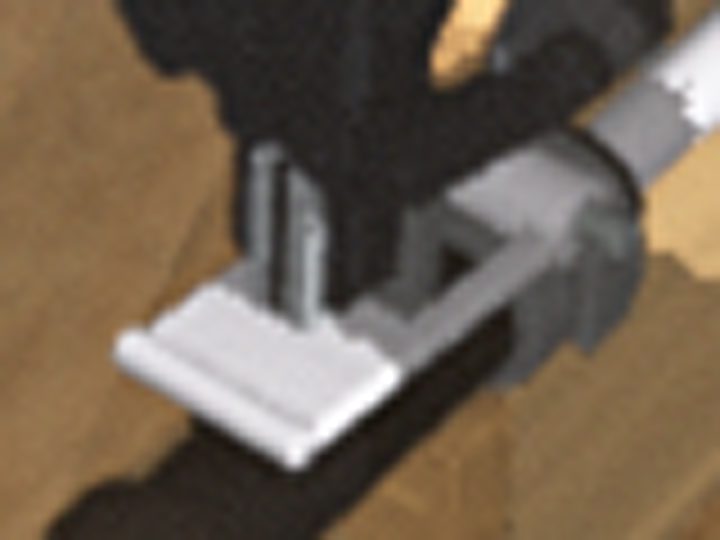

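The pad profile has a slope of about 0.11 rad, so the lever is not fully closed. The wider finger link above the pads is probably bearing on the top of the post. I'll unload, then lean the hand back about 15° pivoting on the front tip edge, so that the links clear the post.

servo_tool:
  rows:
    - [[0,0,-0.002],[0,0,0],0]
    - [[0,0,-0.002],[0,0,0],0]
    - [[0,0,-0.001],[0,0,0],0]
    - [[0,0,0],[0,0,0],0]

```text
time: 11.75
ee_pos: [0.5133, 0.1194, 0.1009]
ee_rot: [[0.107, 0.994, 0.003], [0.994, -0.107, 0.001], [0.002, 0.003, -1.0]]
ft_force: [1.9, 5.0, 5.3]
gripper_width: -0.001
finger_force: 2.7
```

servo_tool:
  rows:
    - [[0.0011,0,0.0004],[0,-0.065,0],0]
    - [[0.0011,0,0.0004],[0,-0.065,0],0]
    - [[0,0,0],[0,0,0],0]

```text
time: 12.12
ee_pos: [0.5134, 0.1222, 0.0992]
ee_rot: [[0.105, 0.994, -0.012], [0.986, -0.106, -0.128], [-0.129, 0.002, -0.992]]
ft_force: [1.9, 5.8, 1.4]
gripper_width: 0.001
finger_force: 2.8
```

```bash
cat >> h.py <<'E'
def chk():
    b=snap('top');S,v=cols(b);print(*['%d:%d'%(round(s*1000),x) for s,x in zip(S[8:16],v[8:16])])
    a=snap('scene');st=manip.get_state();print(st['time'],st['ee_pos'],sp(st['ee_pos']),st['ft_force'],st['ee_rot'].round(3).tolist())
    c=np.array([-.011,0,.019]);print('corner',sp(st['ee_pos']+st['ee_rot']@c)[0],'rear',(st['ee_pos']+st['ee_rot']@(c*[-1,1,1]))[2])
    P=cloud(a);S,L=sp(P);g=a['image'].mean(-1);m=(S>-.09)&(S<-.02)&(L>-.022)&(L<-.015)&(P[...,2]>.06)&(P[...,2]<.1)&(g>110)
    print('lever',m.sum(),np.polyfit(S[m],P[...,2][m],1))
E
python3 -c "
from h import *
chk()"
```

```text
10:89 11:87 12:82 13:73 14:63 15:55 16:51 17:48
12.225 [0.51340966 0.12190204 0.09923845] (np.float64(-0.06314047733708981), np.float64(0.0010875399293394285)) [0.95699347 5.47744696 2.40194572] [[0.106, 0.994, -0.012], [0.986, -0.107, -0.128], [-0.128, 0.002, -0.992]]
corner -0.04979821560355745 rear 0.07898639286080428
lever 144 [-0.07006601  0.07286755]
```

servo_tool:
  rows:
    - [[-0.0007,0,0.0],[0,0,0],0]
    - [[0.0009,0,0.0004],[0,-0.065,0],0]
    - [[0.0009,0,0.0004],[0,-0.065,0],0]
    - [[0,0,0],[0,0,0],0]

```text
time: 12.72
ee_pos: [0.5132, 0.1229, 0.0975]
ee_rot: [[0.102, 0.994, -0.027], [0.961, -0.106, -0.255], [-0.257, 0.001, -0.966]]
ft_force: [1.4, 4.9, 0.4]
gripper_width: -0.003
finger_force: 2.7
```

```bash
python3 -c "
from h import *
chk()"
```

```text
10:93 11:92 12:90 13:87 14:76 15:63 16:56 17:52
12.825 [0.51316045 0.12275298 0.09748588] (np.float64(-0.06396161414249105), np.float64(0.0007530048773249877)) [1.68123507 5.26500222 0.19377092] [[0.103, 0.994, -0.026], [0.961, -0.106, -0.254], [-0.256, 0.001, -0.967]]
corner -0.04847110254388153 rear 0.07630553413780286
lever 150 [-0.03242786  0.07317226]
```

The collar is back on the ring and the lever is at roughly 0.03 rad. Pressing straight down along the post.

servo_tool:
  rows:
    - [[0.00026,0,0.00097],[0,0,0],0]
    - [[0.00026,0,0.00097],[0,0,0],0]
    - [[0,0,0],[0,0,0],0]

```text
time: 13.2
ee_pos: [0.5133, 0.1224, 0.0968]
ee_rot: [[0.104, 0.994, -0.026], [0.961, -0.107, -0.254], [-0.256, 0.002, -0.967]]
ft_force: [-0.3, 5.6, 5.2]
gripper_width: 0.002
finger_force: 3.2
```

```bash
python3 -c "
from h import *
chk()"
```

```text
10:93 11:92 12:91 13:89 14:80 15:68 16:59 17:54
13.3 [0.51326112 0.12240668 0.09681671] (np.float64(-0.06362737180849859), np.float64(0.0008883977876152451)) [0.62527121 6.06850809 4.51185785] [[0.104, 0.994, -0.026], [0.961, -0.107, -0.254], [-0.256, 0.002, -0.967]]
corner -0.04813597354793834 rear 0.0756360642692567
lever 152 [-0.01981664  0.07358342]
```

servo_tool:
  rows:
    - [[0.0005,0,0.00097],[0,0,0],0]
    - [[0.0005,0,0.00097],[0,0,0],0]
    - [[0,0,0],[0,0,0],0]

```text
time: 13.68
ee_pos: [0.5133, 0.1225, 0.0951]
ee_rot: [[0.104, 0.994, -0.026], [0.961, -0.107, -0.255], [-0.257, 0.002, -0.967]]
ft_force: [-1.1, 4.5, 6.0]
gripper_width: -0.0
finger_force: 4.2
```

```bash
python3 -c "
from h import *
chk()"
```

```text
10:92 11:92 12:91 13:89 14:81 15:69 16:59 17:52
13.775 [0.5132747  0.12246549 0.09507033] (np.float64(-0.0636872488274083), np.float64(0.0008959209118608191)) [-0.65353205  4.49855145  6.43499149] [[0.104, 0.994, -0.026], [0.961, -0.107, -0.255], [-0.257, 0.002, -0.967]]
corner -0.04818106368759944 rear 0.0738841927688723
lever 153 [0.0060686  0.07386416]
```

servo_tool:
  rows:
    - [[0.0006,0,0.00097],[0,0,0],0]
    - [[0.00026,0,0.00097],[0,0,0],0]
    - [[0,0,0],[0,0,0],0]

```text
time: 14.15
ee_pos: [0.5135, 0.1228, 0.0946]
ee_rot: [[0.105, 0.994, -0.025], [0.961, -0.108, -0.255], [-0.257, 0.003, -0.966]]
ft_force: [-2.7, 4.7, 12.3]
gripper_width: 0.0
finger_force: 7.2
```

Run:
```python
from h import *
chk()
b=dict(np.load('last_top.npz'));a=dict(np.load('last_scene.npz'));S,v=cols(b);print(*['%d:%d'%(round(s*1000),x) for s,x in zip(S,v)])
I=np.hstack([cv2.resize(s['image'][y:y+w,u:u+w,::-1],(400,400),interpolation=2) for s,u,y,w in((b,270,265,50),(a,290,255,80))]); cv2.imwrite('pics/c7.png',I)
```

```text
10:93 11:92 12:90 13:87 14:77 15:65 16:57 17:52
14.25 [0.51345254 0.12281527 0.09464392] (np.float64(-0.0640533211799117), np.float64(0.0010372338235509248)) [-3.50861789  4.3315056  12.99983368] [[0.105, 0.994, -0.025], [0.961, -0.108, -0.255], [-0.257, 0.003, -0.966]]
corner -0.04854522154163423 rear 0.07345713853687026
lever 150 [0.01322311 0.07404569]
2:93 3:93 4:93 5:93 6:93 7:93 8:93 9:93 10:93 11:92 12:90 13:87 14:77 15:65 16:57 17:52 18:51 19:52 20:56 21:63 22:80 23:103 24:125 25:139 26:144 27:146 28:147 29:147 30:146 31:146 32:146 33:146
```

View pics/c7.png

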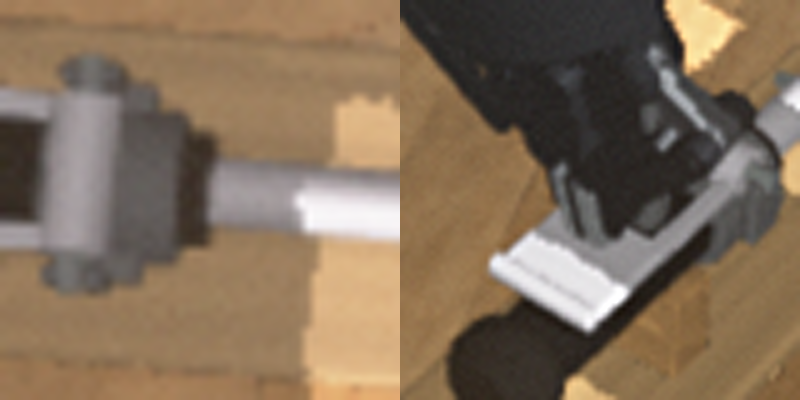

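The lever is level against its stop: 13 N down moves it hardly further. The collar's edge at (180,190) meets the ring with no gap, so I'm handing in.

```bash
python3 -c "
from station import manip
print(manip.close_job())"
```

```text
the job is handed in; nothing more can be done
None
```

I handed the job in at about 14 s: by camera the collar's edge is at the ring to about 0.5 mm, the lever is level against its stop, and the hand still holds the post, though the collar backed off about 0.6 mm when I tilted the hand and I pushed it straight back before the lever was closed.

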